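Shut the bread box and hook its latch

TASK

The bread box on the breakfast table has been left open. Push its lid down until it is fully shut, and then swing the latch arm at its front round across the lid until its hook is fully home against the stud. Leave the breakfast things around the box where they stand.

Things in the scene. Friction and masses are not known exactly. Their poses are not given: they have to be found in the camera images.
- bin: Wooden bread box, fixed to the table: 190 mm (its x) by 280 mm (its y), 120 mm high, walls 10 mm, open on top, buns inside. Origin: centre of its underside, on the table; z up. Its lid is hinged along the rim on its +x side; its front is the -x side and carries the latch. +y runs along the box.
- bin_lid (a joint): The box's wooden lid (190 x 280 mm, 12 mm thick) on a stiff hinge that stays where it is left. 0 = shut flat on the rim, pi/2 = standing upright; limit 1.75. Shut, its top face is 132 mm above the table.
- lid_hinge (a point): Middle of the lid's hinge line, at the underside of the lid: in the box's frame x +95, y 0, z 120 mm. The hinge line runs along the box's y.
- lid_edge (a point): Middle of the lid's free edge, on its outer (top) face, 190 mm from the hinge line; it moves with the lid.
- latch (a joint): The latch: flat steel arm, 16 mm wide, 130 mm from pivot to end, that swings level on a bracket at the box's front and stays where left. 0 = fully home: it points along the box's +x across the shut lid, its hook round the stud. Positive values swing it towards the box's +y, anticlockwise from above; clear of the lid from about 1.4; limit 2.6. Underside 138 mm, top 148 mm above the table.
- latch_pivot (a point): On the latch's pivot axis, at the height of the arm's top: in the box's frame x -120, y -50, z 148 mm.
- latch_peg (a point): Top centre of the upright round steel peg on the latch arm, the thing to push: 16 mm thick, 34 mm tall above the arm, 75 mm from the pivot axis; top 182 mm above the table.
- stud (a point): Top centre of the catch: a steel stud, 10 mm thick with an 18 mm head, standing 25 mm out of the lid's outer face, 110 mm from the hinge line and 64 mm from the middle of the lid to the box's -y side; it moves with the lid. With the latch home it touches the arm's -y flank, 105 mm along the arm.
- mug: Bystander, loose: cream cup with a handle, 90 mm across, 85 mm tall. Origin: centre of the underside.
- bowl: Bystander, loose: cream bowl, 120 mm across, 60 mm tall. Origin: centre of the underside.
- jam: Bystander, loose: glass jam jar, 68 mm across, 90 mm tall. Origin: centre of the underside.
- mill: Bystander, loose: dark wooden pepper mill, 54 mm across, 140 mm tall. Origin: centre of the underside.
- tumbler: Bystander, loose: pink tumbler, 72 mm across, 110 mm tall. Origin: centre of the underside.
- spoon: Bystander, loose: spoon lying flat, 160 mm long. Origin: its bowl's and handle's middle, underside.

How it is judged:
By the outcome, as a careful person would: the job done as asked, in the order asked, and still so for the second after the job is handed in, with the robot touching nothing.
It also fails if it takes over 51 s, if anything falls off the work surface, if the arm or the gripper's body presses on something with over 40 N, if the wrist force passes 120 N, or if a joint passes its speed limit or range.

ROBOT

A 7-joint arm with a two-finger parallel gripper is mounted at the origin on the work surface. World frame = base frame: x ahead of the robot, y to its left, z up, the work surface at z = 0. Lengths are in mm, angles in rad, forces in N, time in s.
With the tool pointing down it reaches from about 425 to 1025 mm from the base axis. Payload 9.4 kg.
Tool frame: the origin (TCP) lies at the very end of the fingers, on their centre line; the grasp point (between the pads) lies 19 mm behind it; z points along the fingers, y is the line along which they close (so a half turn about z gives the same grasp; the last joint's range is limited). The gripper opens to 93 mm and grips with 3 to 60 N. Pads are 15 mm wide; open, the fingers measure 128 mm over their backs; the gripper's body (75 mm by 188 mm) begins 65 mm behind the grasp point.
Start: joints at [-1.217, 0.599, -0.003, 1.599, 0.002, 0.943, -0.08], TCP at [302.763, 658.756, 218.618] pointing down, gripper open.
Joint ranges: [-2.57, 2.57], [-0.35, 1.97], [-1.29, 1.29], [0.11, 2.56], [-1.05, 4.19], [0.11, 1.86], [-2.63, 2.63]. Speed limits (rad/s): [2.22, 2.22, 3.01, 3.01, 3.14, 3.14, 3.14].

INTERFACE

Orientations are given as a 3x3 rotation matrix whose columns are the frame's x, y, z axes.
In Python, from plant import sensors, imaging, workorder gives the robot as it stands. The module is installed in compiled form; this text tells all that it offers.
- The arm moves only by the tool play_rows, never from a script. Its argument "deltas" is text: rows parted by semicolons, each of 7 numbers parted by spaces: the shift along the world's x, y, z in mm, then the turn, a rotation vector about the world's x, y, z in rad, then the gripper's target within -1 to 1 (fully open at 1, half-way at 0, shut at -1). In form: tx ty tz rx ry rz grip; .... A call has 1 to 12 rows; each row shifts and turns the commanded pose from where the row before left it; what a row does not reach is not made up. A row lasts 1/8 s, in which the tool goes at most 62.5 mm and 10.7 degrees, less where a joint would pass 70% of its speed; a pose out of reach is approached as far as the arm can. A call with a gripper value outside its range is refused whole. The fingers move at their own pace and stop on an object; "force" is the grip in N (left out, the last holds). Time passes only in rows, so rows that do not move let the fingers close. It gives the time, the measured TCP pose, the force, the opening and the grip force at its end, in the units of the state.
- sensors.observe(): the state, without advancing time (a new reading comes with each control period).
- imaging.snapshot(name): name is "scene" or "side" or "wrist"; returns a dict with "image" (420x560x3 uint8, red, green, blue), "fx", "fy", "cx", "cy" (pixels), "k1" (the pictures are not rectified: a ray, as slopes to the right and down, at radius r is drawn at 1 + k1 r^2 times it, then the intrinsics apply), "R" (3x3) and "t" (3): a world point X has camera coordinates R X + t; the wrist camera has in their place "mount" (4x4, takes a point from camera to tool coordinates, whose origin is the TCP and whose axes are the flange's). Camera axes: x right, y down, z forward; pixel columns grow to the right and rows downward; lengths in mm; the calibration is good to about 2 mm. A picture is of the moment at which its call begins: read the wrist's pose just before it. There is no depth.
- workorder.sign_off(): hands the job in; it is judged then, once.
The state is a dict: "time": time; "joints": joint angles; "joint_vel": joint speeds; "tau": joint torques, N m; "tcp_pos": TCP position; "tool_rot": TCP orientation; "force": force on the tool from outside, world axes, zero at the start; "moment": the same for the moment, N m; "width": finger opening in mm; "grip_force": force on a finger pad.
Only numpy, scipy, OpenCV 4.12 (cv2) and the standard library are available. Lean on these libraries where they do the work, as an engineer would, in place of code of your own. Each camera call takes 0.05 s, during which the arm holds its last target. There are 200 camera calls.

## Working session

There is one attempt and no reset: what is moved stays moved. The work goes in short steps, Python scripts to look and compute and a tool call to move; the robot and the scene stay as the last step left them, time stands still between calls to the robot, and variables do not carry over. Pictures are saved under pics/ and viewed, at most 10 in all, crops included, and the job is handed in when it is done.

Besides the shell and the picture viewer there is one more tool, called after ">>>" as a command line: name --argument value ..., lists and objects as JSON in quotes. play_rows: Moves the arm, as the interface text tells. Its arguments: {"type":"object","properties":{"deltas":{"type":"string"},"force":{"type":"number"}},"required":["deltas"]}

```bash
mkdir -p pics
cat > h.py <<'E'
import numpy as np, cv2, pickle
from plant import sensors, imaging, workorder
def snap(n,tag):
    s=sensors.observe(); d=imaging.snapshot(n); d['state']=s
    cv2.imwrite(f'pics/{tag}.png',d['image'][:,:,::-1]); pickle.dump(d,open(f'{tag}.pkl','wb')); return d
E
python3 - <<'E'
from h import *
for n in('scene','side'):
    d=snap(n,n+'0'); print(n,d['fx'],d['cx'],d['cy'],d['k1'],np.round(d['R'],3).tolist(),np.round(d['t']), np.round(-d['R'].T@d['t']))
s=sensors.observe();print(s)
E
```

```text
scene 392.08495477461236 278.9197691281856 204.189892875702 -0.01665572137633125 [[0.437, 0.899, -0.008], [0.713, -0.352, -0.606], [-0.548, 0.259, -0.795]] [-226. -310. 1209.] [ 982. -219.  772.]
side 410.6430151448734 280.68780100379934 213.97682280976775 -0.06098232964672088 [[0.751, -0.66, -0.016], [-0.548, -0.609, -0.573], [0.368, 0.439, -0.82]] [-392.  356.  834.] [ 182. -408.  881.]
{'time': 0.1, 'joints': array([-1.21668988,  0.60004935, -0.00255882,  1.6000765 ,  0.00177664,
        0.94291064, -0.07982533]), 'joint_vel': array([ 2.39581160e-06, -1.65888584e-03, -1.27209046e-03, -2.41324476e-03,
       -3.04304958e-04,  6.94129196e-05,  1.60335309e-04]), 'tau': array([ 6.35242526e-03, -7.66555882e+01,  1.50247749e+00, -2.52931130e+01,
       -5.23308234e-02,  1.37244287e-02,  3.62773312e-05]), 'tcp_pos': array([302.57052796, 658.3388899 , 217.83354131]), 'tool_rot': array([[-9.08642752e-01,  4.17574060e-01, -5.03704121e-04],
       [ 4.17574350e-01,  9.08641754e-01, -1.35071255e-03],
       [-1.06335928e-04, -1.43764909e-03, -9.99998961e-01]]), 'force': array([ 0.84688788, -0.75371286, -0.48161083]), 'moment': array([-0.00389355, -0.00823021,  0.03035231]), 'grip_force': 0.0, 'width': 92.72218863813485}
```

View pics/scene0.png

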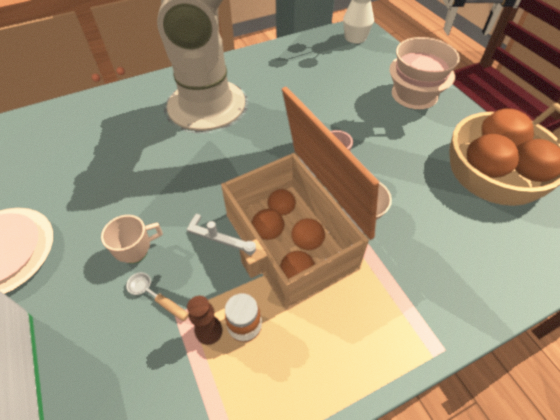

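View pics/side0.png

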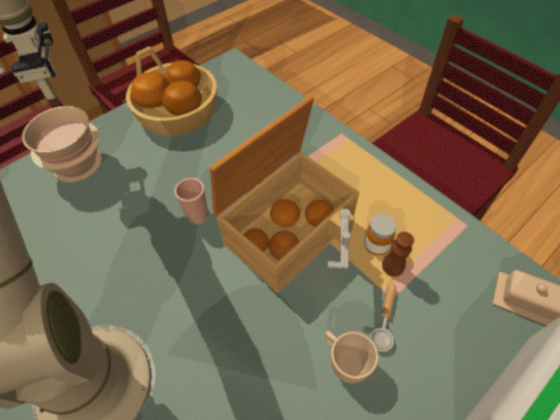

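The scene picture shows the box with rim corners near (223,182), (292,158), (367,245) and (290,298), and the latch from its pivot at (250,247) to its end at (195,222). In the side picture the latch runs from (345,212) to (338,265). I'll crop both for precision.

Run:
```python
import cv2
a=cv2.imread('pics/scene0.png')[80:320,90:410]; b=cv2.imread('pics/side0.png')[90:390,170:490]
cv2.imwrite('pics/ca.png',cv2.resize(a,None,fx=2.5,fy=2.5,interpolation=cv2.INTER_CUBIC))
cv2.imwrite('pics/cb.png',cv2.resize(b,None,fx=2,fy=2,interpolation=cv2.INTER_CUBIC))
```

```text
(no output)
```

View pics/ca.png

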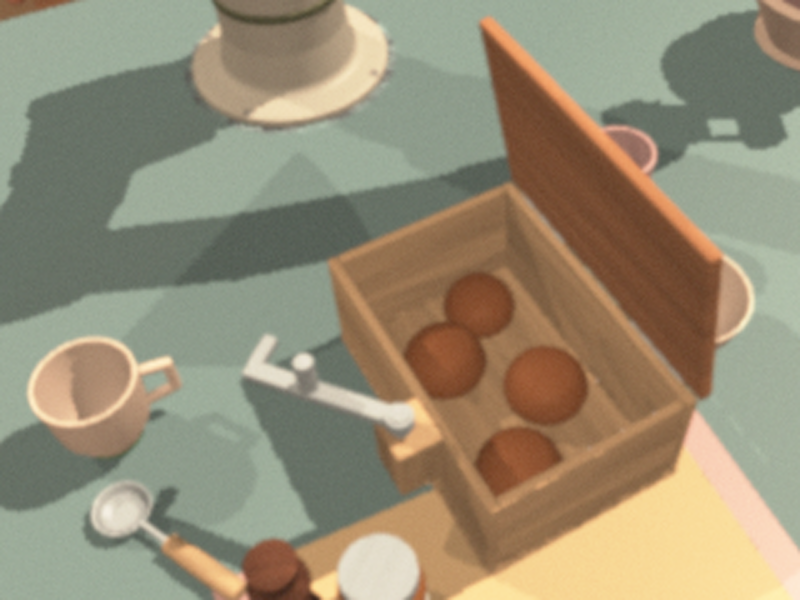

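View pics/cb.png

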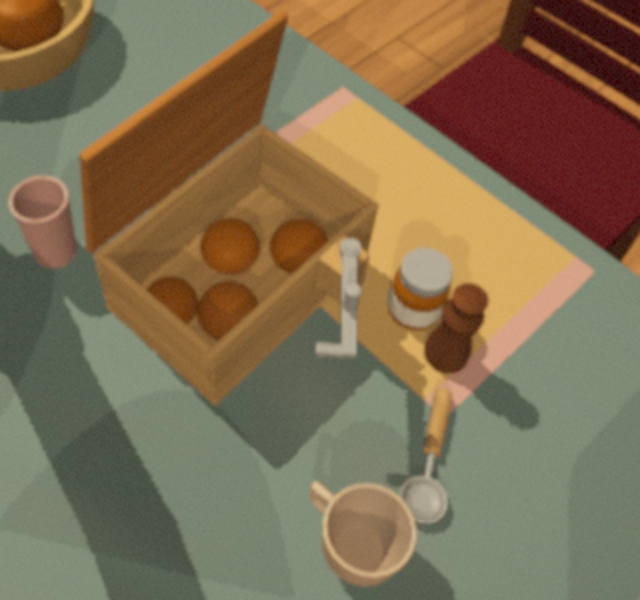

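```bash
cat >> h.py <<'E'
def proj(d,X):
    c=np.atleast_2d(X)@np.array(d['R']).T+d['t']; p=c[:,:2]/c[:,2:]; r=(p**2).sum(1,keepdims=True)
    p=p*(1+d['k1']*r); return p*[d['fx'],d['fy']]+[d['cx'],d['cy']]
def ray(d,u):
    q=(np.array(u)-[d['cx'],d['cy']])/[d['fx'],d['fy']]; p=q
    for _ in range(5): p=q/(1+d['k1']*(p@p))
    R=np.array(d['R']); return -R.T@d['t'], R.T@np.r_[p,1]
def atz(d,u,z):
    o,v=ray(d,u); return o+v*(z-o[2])/v[2]
def S(u): return np.array(u)/2.5+[90,80]
def D(u): return np.array(u)/2+[170,90]
def w(p,X):
    c,s=np.cos(p[2]),np.sin(p[2]); X=np.atleast_2d(X)
    return np.c_[p[0]+c*X[:,0]-s*X[:,1],p[1]+s*X[:,0]+c*X[:,1],X[:,2]]
E
cat > fit.py <<'E'
from h import *
from scipy.optimize import least_squares
a,b=[pickle.load(open(f'{n}0.pkl','rb')) for n in('scene','side')]
def pts(p):
    th,f=p[3],p[4]; E=lambda y:[95-190*np.cos(th)+6*np.sin(th),y,120+190*np.sin(th)+6*np.cos(th)]
    return w(p,[[-95,140,120],[95,140,120],[95,-140,120],[-95,-140,120],[-120,-50,148],E(140),E(-140),[-120+75*np.cos(f),-50+75*np.sin(f),182]])
ua=S([[330,263],[510,187],[694,402],[497,510],[398,412],[485,20],[719,258],[303,358]])
ub=D([[100,252]]*8); ub=D([[212,375],[100,252],[262,128],[377,207],[350,243],[84,158],[285,15],[352,285]])
wt=np.array([1,1,1,1,1,1,1,1.])[:,None]
res=lambda p:np.r_[((proj(a,pts(p))-ua)*wt).ravel(),((proj(b,pts(p))-ub)*wt).ravel()]
c=atz(a,ua[:4].mean(0),120)
for y in (-2.5,-1.5,-.5,.5,1.5,2.5):
    r=least_squares(res,[c[0],c[1],y,1.5,1.5],loss='soft_l1')
    print(r.cost,r.x)
    if y==-2.5 or r.cost<best.cost: best=r
print(np.round(res(best.x).reshape(2,8,2),1).tolist()); np.save('p.npy',best.x)
print('pts',np.round(pts(best.x)))
e=lambda n,d,u,z:print(n,np.round(atz(d,u,z)))
e('mug rim',a,S((82,388)),85);e('mug rim side',b,D((369,530)),85)
e('jam',a,S((380,568)),90);e('jam s',b,D((423,268)),90)
e('mill s',b,D((468,296)),140);e('mill',a,S((278,565)),140)
e('tumbler',b,D((42,195)),110);e('tumbler a',a,S((628,150)),110)
e('bowl right edge',a,S((752,300)),60)
e('latch end a',a,S((247,372)),148);e('latch end b',b,D((356,352)),148)
e('hook a',a,S((268,338)),148);e('hook b',b,D((318,348)),148)
E
python3 fit.py
```

```text
28.725055216324964 [558.07527723   7.84532799 -73.75033811 -99.14338417 -66.90105526]
28.725055216324385 [ 558.07527844    7.84532599    1.64788559    1.38758076 -569.55587992]
28.72505521632349 [ 558.07527814    7.84532598   26.78062681  139.61765752 -626.10454766]
28.7250552163241 [558.07527826   7.84532752   1.64788558   1.38758076   2.21398308]
28.725055216322218 [558.07527792   7.84532773   1.64788558   1.38758075   2.21398309]
28.72505521632236 [558.07527793   7.84532804   1.64788558   1.38758075   2.21398309]
[[[-1.9, -1.3], [0.2, -2.8], [2.0, -0.8], [-2.6, 1.7], [0.4, 2.0], [-0.3, 0.0], [-1.4, 0.2], [0.1, 0.4]], [[0.1, -8.9], [-3.6, 0.5], [-0.6, -3.3], [1.4, -2.1], [0.3, 1.7], [-0.1, -1.1], [-0.3, -1.2], [-0.3, 1.4]]]
pts [[ 426.  -98.  120.]
 [ 411.   92.  120.]
 [ 690.  113.  120.]
 [ 705.  -76.  120.]
 [ 617. -108.  148.]
 [ 413.   63.  308.]
 [ 693.   85.  308.]
 [ 561. -157.  182.]]
mug rim [ 437. -324.   85.]
mug rim side [ 427. -324.   85.]
jam [ 695. -161.   90.]
jam s [ 692. -161.   90.]
mill s [ 668. -232.  140.]
mill [ 684. -227.  140.]
tumbler [419. 209. 110.]
tumbler a [417. 217. 110.]
bowl right edge [594. 248.  60.]
latch end a [ 529. -197.  148.]
latch end b [ 528. -201.  148.]
hook a [ 505. -172.  148.]
hook b [ 503. -172.  148.]
```

```bash
sed -i 's/\[\[212,375\]/[[212,357]/' fit.py; python3 fit.py | grep -A9 -E '^\[\[\[|^28|^1'
cat > way.py <<'E'
from h import *
p=np.load('p.npy'); s=sensors.observe()
print(p, s['tcp_pos'],np.round(s['tool_rot'],3).tolist(),s['force'],s['width'],s['joints'].round(2))
R=155;yb=15
for th in [p[3]+.25]+list(np.linspace(p[3],0,8)):
    print('lid',round(th,2),np.round(w(p,[95-R*np.cos(th)+12*np.sin(th)+7.5,yb,120+R*np.sin(th)+12*np.cos(th)]))[0])
for f in np.linspace(p[4],0,9):
    print('peg',round(f,2),np.round(w(p,[-120+75*np.cos(f),-50+75*np.sin(f),162]))[0])
E
python3 way.py
```

```text
[[[-1.7, -1.3], [0.4, -2.8], [2.2, -0.8], [-2.4, 1.7], [0.6, 2.0], [-0.2, 0.1], [-1.2, 0.3], [0.2, 0.4]], [[0.1, -0.1], [-3.6, 0.3], [-0.7, -3.4], [1.3, -2.2], [0.2, 1.6], [-0.1, -1.2], [-0.3, -1.3], [-0.3, 1.3]]]
pts [[ 426.  -97.  120.]
 [ 411.   92.  120.]
 [ 691.  114.  120.]
 [ 705.  -76.  120.]
 [ 617. -108.  148.]
 [ 414.   63.  308.]
 [ 693.   85.  308.]
 [ 561. -157.  182.]]
mug rim [ 437. -324.   85.]
[558.25411965   8.16594155   1.64784019   1.38642807   2.21634193] [302.57052796 658.3388899  217.83354131] [[-0.909, 0.418, -0.001], [0.418, 0.909, -0.001], [-0.0, -0.001, -1.0]] [ 0.84688788 -0.75371286 -0.48161083] 92.72218863813485 [-1.22  0.6  -0.    1.6   0.    0.94 -0.08]
lid 1.64 [534. 131. 274.]
lid 1.39 [537.  93. 275.]
lid 1.19 [539.  63. 268.]
lid 0.99 [541.  34. 256.]
lid 0.79 [543.   9. 239.]
lid 0.59 [545. -12. 217.]
lid 0.4 [546. -29. 191.]
lid 0.2 [547. -40. 162.]
lid 0.0 [547. -45. 132.]
peg 2.22 [ 561. -157.  162.]
peg 1.94 [ 550. -140.  162.]
peg 1.66 [ 543. -120.  162.]
peg 1.39 [ 543. -100.  162.]
peg 1.11 [548. -79. 162.]
peg 0.83 [558. -61. 162.]
peg 0.55 [573. -47. 162.]
peg 0.28 [591. -37. 162.]
peg 0.0 [612. -33. 162.]
```

>>> play_rows --deltas "19 -41 5 0 0 -0.089 -1; 19 -41 5 0 0 -0.089 -1; 19 -41 5 0 0 -0.089 -1; 19 -41 5 0 0 -0.089 -1; 19 -41 5 0 0 -0.089 -1; 19 -41 5 0 0 -0.089 -1; 19 -41 5 0 0 -0.089 -1; 19 -41 5 0 0 -0.089 -1; 19 -41 5 0 0 -0.089 -1; 19 -41 5 0 0 -0.089 -1; 19 -41 5 0 0 -0.089 -1; 22 -45 2 0 0 -0.089 -1" --force 15

```text
time: 1.6
tcp_pos: [534.1, 161.7, 275.8]
tool_rot: [[-0.07, 0.998, 0.0], [0.998, 0.07, 0.0], [0.0, 0.0, -1.0]]
force: [1.2, 0.8, -0.8]
width: 0.5
grip_force: 0.0
```

Now push the lid along its arc.

>>> play_rows --deltas "1 -20 0 0 0 0 -1; 0 -20 0 0 0 0 -1; 0 -15 0 0 0 0 -1; 1 -15 0 0 0 0 -1; 1 -15 -3 0 0 0 -1; 1 -15 -4 0 0 0 -1; 1 -15 -6 0 0 0 -1; 1 -14 -6 0 0 0 -1; 1 -13 -8 0 0 0 -1; 1 -12 -9 0 0 0 -1"

```text
time: 2.85
tcp_pos: [541.7, 7.9, 238.8]
tool_rot: [[-0.072, 0.997, -0.0], [0.997, 0.072, -0.0], [-0.0, -0.0, -1.0]]
force: [0.4, 2.6, -0.5]
width: 0.3
grip_force: 1.0
```

Run:
```python
from h import *
snap('scene','s1')
```

```text
(no output)
```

View pics/s1.png

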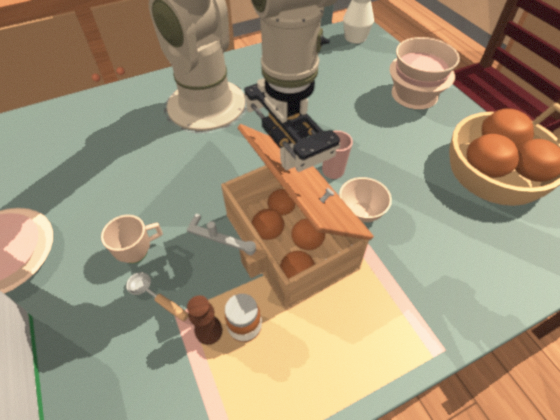

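The lid is following the fingers, now about half shut, with its free edge running from (240,127) to (368,235). The stud shows at (325,196) and the latch hasn't moved. I'll carry on.

>>> play_rows --deltas "1 -11 -10 0 0 0 -1; 1 -10 -11 0 0 0 -1; 0 -9 -13 0 0 0 -1; 1 -8 -13 0 0 0 -1; 0 -6 -14 0 0 0 -1; 0 -5 -14 0 0 0 -1; 0 -3 -12 0 0 0 -1; 0 -2 -10 0 0 0 -1; 0 0 -6 0 0 0 -1; 0 0 -4 0 0 0 -1; 0 0 -2 0 0 0 -1; 0 0 0 0 0 0 -1"

```text
time: 4.4
tcp_pos: [544.5, -45.3, 132.2]
tool_rot: [[-0.072, 0.997, 0.001], [0.997, 0.072, 0.001], [0.001, 0.001, -1.0]]
force: [-5.8, -0.0, 21.4]
width: 0.3
grip_force: 10.6
```

>>> play_rows --deltas "0 0 -2 0 0 0 -1; 0 0 -2 0 0 0 -1; 0 0 0 0 0 0 -1; 0 0 0 0 0 0 -1"

```text
time: 4.9
tcp_pos: [544.6, -45.3, 131.8]
tool_rot: [[-0.071, 0.997, 0.003], [0.997, 0.071, 0.002], [0.002, 0.003, -1.0]]
force: [-18.5, 2.1, 69.0]
width: 0.4
grip_force: 34.6
```

>>> play_rows --deltas "0 0 20 0 0 0 -1; 0 0 50 0 0 0 -1; 0 0 50 0 0 0 0; 2 -14 14 0 0 0.175 0; 2 -14 0 0 0 0.175 0; 2 -14 0 0 0 0.175 0; 2 -14 0 0 0 0.175 0; 2 -14 0 0 0 0.175 0; 2 -14 0 0 0 0.175 0; 2 -14 0 0 0 0.175 0; 2 -14 0 0 0 0.175 0; 0 0 0 0 0 0 0"

```text
time: 6.4
tcp_pos: [560.5, -158.1, 260.6]
tool_rot: [[-0.995, 0.101, -0.0], [0.101, 0.995, 0.0], [0.0, 0.0, -1.0]]
force: [0.9, 0.2, -0.6]
width: 46.7
grip_force: 0.0
```

Run:
```python
from h import *
d=snap('wrist','w1');s=d['state'];print(s['tcp_pos'],s['joints'].round(2),s['width'],s['force'])
T=np.eye(4);T[:3,:3]=s['tool_rot'];T[:3,3]=s['tcp_pos'];M=np.linalg.inv(T@np.array(d['mount']));e=dict(d,R=M[:3,:3],t=M[:3,3])
print('pred peg',proj(e,[561,-157,182]),'pivot',proj(e,[617,-108,148]))
```

```text
[ 560.47866198 -158.11310229  260.56133035] [ 0.15  0.38  0.03  1.89 -0.02  0.87  1.66] 46.70989539850011 [ 0.92603364  0.23341295 -0.56966163]
pred peg [[279.88682955 220.70043108]] pivot [[344.39113433 265.12794923]]
```

View pics/w1.png

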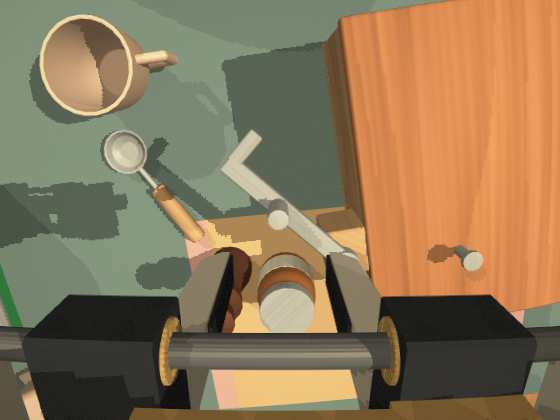

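The peg top is at (278,214), between the open fingers and within 7 px of the predicted spot. The pivot is at (347,258), the stud at (472,260), and the lid looks flat. Next I'll descend and grip the peg.

>>> play_rows --deltas "-1 0 -25 0 0 0 0; -1 0 -30 0 0 0 0; 0 0 -25 0 0 0 0; 0 0 -18 0 0 0 0; 0 0 0 0 0 0 0; 0 0 0 0 0 0 -1; 0 0 0 0 0 0 -1; 0 0 0 0 0 0 -1; 0 0 0 0 0 0 -1; 0 0 0 0 0 0 -1" --force 15

```text
time: 7.7
tcp_pos: [558.3, -158.3, 163.1]
tool_rot: [[-0.995, 0.1, -0.0], [0.1, 0.995, -0.001], [0.0, -0.001, -1.0]]
force: [-3.0, -3.4, 5.6]
width: 15.4
grip_force: 15.0
```

>>> play_rows --deltas "-6 8 0 0 0 -0.087 -1; -5 9 0 0 0 -0.087 -1; -4 10 0 0 0 -0.087 -1; -3 10 0 0 0 -0.087 -1; -1 10 0 0 0 -0.087 -1; 1 10 0 0 0 -0.087 -1; 2 11 0 0 0 -0.087 -1; 3 10 0 0 0 -0.087 -1"

```text
time: 8.7
tcp_pos: [542.9, -79.4, 162.7]
tool_rot: [[-0.697, 0.717, -0.005], [0.717, 0.697, 0.001], [0.004, -0.003, -1.0]]
force: [-9.3, -1.1, 8.8]
width: 15.3
grip_force: 15.0
```

>>> play_rows --deltas "4 9 0 0 0 -0.087 -1; 6 9 0 0 0 -0.087 -1; 7 7 0 0 0 -0.087 -1; 8 7 0 0 0 -0.087 -1; 9 5 0 0 0 -0.087 -1; 9 5 0 0 0 -0.087 -1; 10 2 0 0 0 -0.087 -1; 6 1 0 0 0 -0.087 -1; 0 0 0 0 0 0 -1"

```text
time: 9.82
tcp_pos: [604.5, -31.3, 162.3]
tool_rot: [[-0.08, 0.997, -0.002], [0.997, 0.08, 0.003], [0.003, -0.001, -1.0]]
force: [-1.3, 7.4, 2.4]
width: 15.6
grip_force: 15.0
```

>>> play_rows --deltas "3 -1 0 0 0 0 -1; 3 0 0 0 0 0 -1; 3 0 0 0 0 0 -1; 0 0 0 0 0 0 -1"

```text
time: 10.32
tcp_pos: [609.7, -31.2, 162.1]
tool_rot: [[-0.082, 0.997, -0.009], [0.997, 0.082, 0.006], [0.006, -0.008, -1.0]]
force: [-13.6, 10.0, 11.8]
width: 15.6
grip_force: 15.0
```

Run:
```python
from h import *
d=snap('scene','s2');snap('wrist','w2')
c=lambda f,y,x:cv2.resize(cv2.imread(f)[y:y+200,x:x+260],None,fx=3,fy=3,interpolation=cv2.INTER_CUBIC)
cv2.imwrite('pics/s2c.png',c('pics/s2.png',120,170))
```

```text
(no output)
```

View pics/s2c.png

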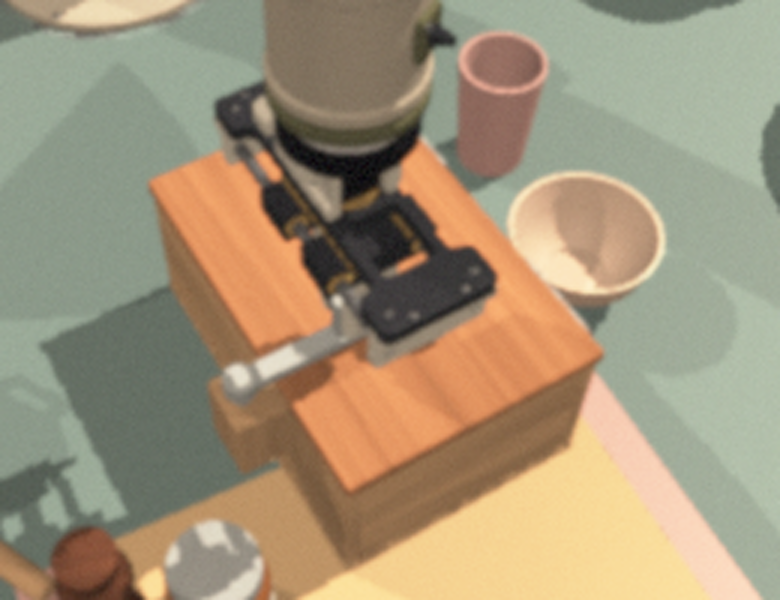

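The lid lies flat and the arm points across it, from its pivot at (237,380) to the peg at (345,315) in the crop. I'll push on until it meets the stop.

>>> play_rows --deltas "2 0 0 0 0 0 -1; 2 0 0 0 0 0 -1; 0 0 0 0 0 0 -1; 0 0 0 0 0 0 -1"

```text
time: 10.92
tcp_pos: [609.9, -31.4, 161.7]
tool_rot: [[-0.081, 0.997, -0.015], [0.997, 0.081, 0.007], [0.008, -0.015, -1.0]]
force: [-24.5, 9.7, 19.2]
width: 15.8
grip_force: 15.0
```

>>> play_rows --deltas "2 0 0 0 0 0 -1; 2 0 0 0 0 0 -1; 0 0 0 0 0 0 -1; 0 0 0 0 0 0 -1"

```text
time: 11.42
tcp_pos: [611.6, -31.7, 161.4]
tool_rot: [[-0.081, 0.997, -0.02], [0.997, 0.081, 0.007], [0.009, -0.019, -1.0]]
force: [-30.4, 9.2, 22.2]
width: 19.0
grip_force: 15.0
```

>>> play_rows --deltas "0 0 0 0 0 0 0; -2 0 0 0 0 0 0; -2 0 0 0 0 0 0; 0 0 0 0 0 0 0; 0 0 20 0 0 0 0; 0 0 40 0 0 0 0; 0 0 50 0 0 0 0; -10 0 30 0 0 0 0; -50 0 0 0 0 0 0; -50 0 0 0 0 0 0; 0 0 0 0 0 0 0"

```text
time: 12.8
tcp_pos: [505.0, -35.6, 303.1]
tool_rot: [[-0.079, 0.997, -0.0], [0.997, 0.079, 0.002], [0.002, -0.0, -1.0]]
force: [1.0, 1.0, 0.8]
width: 46.8
grip_force: 0.0
```

Run:
```python
from h import *
a=snap('scene','s3');b=snap('side','d3');s=snap('wrist','w3')
p=np.load('p.npy')
for f in(0,.05,.1):
  X=w(p,[[-120,-50,148],[-120+75*np.cos(f),-50+75*np.sin(f),182]])
  print(f,proj(a,X).round(1).tolist(),proj(b,X).round(1).tolist())
print('stud',proj(a,w(p,[-15,-64,157])))
c=lambda f,y,x:cv2.resize(cv2.imread(f)[y:y+150,x:x+200],None,fx=4,fy=4,interpolation=cv2.INTER_CUBIC)
cv2.imwrite('pics/s3c.png',c('pics/s3.png',160,210))
```

```text
0 [[249.8, 246.8], [284.7, 219.3]] [[345.2, 213.1], [320.2, 184.8]]
0.05 [[249.8, 246.8], [283.6, 217.9]] [[345.2, 213.1], [319.1, 185.8]]
0.1 [[249.8, 246.8], [282.5, 216.5]] [[345.2, 213.1], [318.1, 186.8]]
stud [[302.06182348 225.464455  ]]
```

View pics/s3c.png

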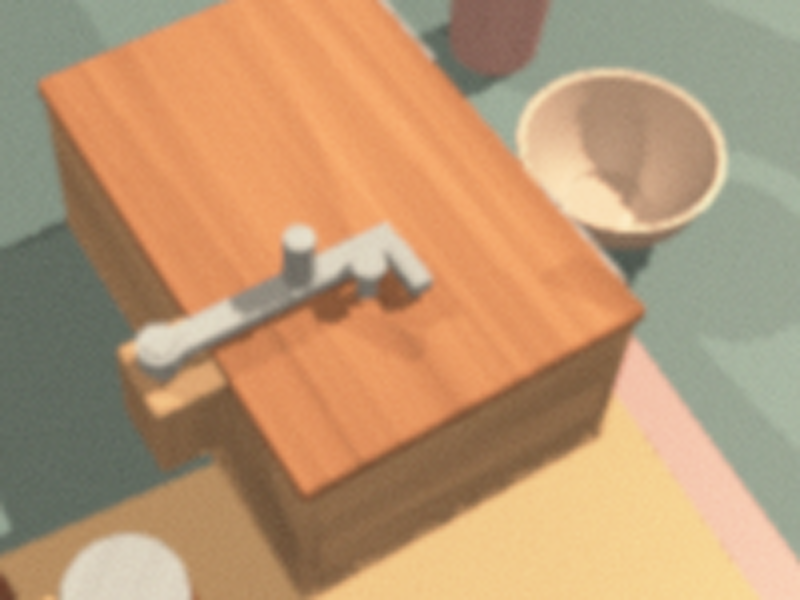

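View pics/w3.png

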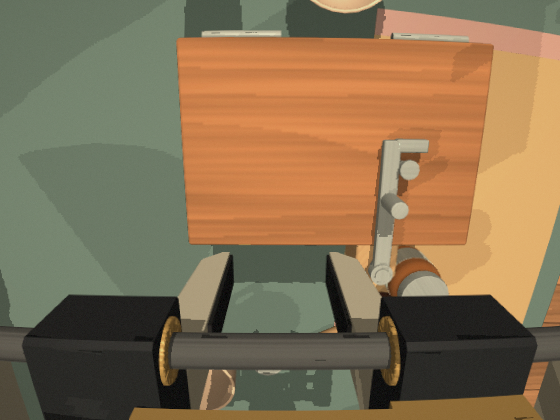

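The stud's head overlaps the arm's flank and sits inside the hook. The peg top, at full-frame (284.5,219.5), matches the predicted home position of (284.7,219.3). The lid is flat.

```bash
python3 -c "
from plant import workorder
print(workorder.sign_off())"
```

```text
the job is handed in; nothing more can be done
None
```

The lid is shut and the latch is pushed hard against its stop at the stud; I handed the job in at about 13 s, with the robot clear of everything and the breakfast things not touched at any point, but sign-off returned no verdict.

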